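Shut the hot-water tap and swing its spout over the mug

TASK

At the hot-water tower on the breakfast counter, first shut the valve: push one spoke of its three-spoke handle clockwise (seen from above) with a fingertip until it stops. Then, with the valve shut, push the swivelling spout round sideways until its outlet is over the middle of the mug (the one vessel with a handle) and leave it there. Nothing is to be picked up: the mug and everything else on the counter stay standing where they are.

Things in the scene. Friction and masses are not known exactly. Their poses are not given: they have to be found in the camera images.
- valve (a joint): turn of the valve's handle about the vertical, rad: 0 = fully shut (hard stop; spoke0 then points to the tower's front), grows anticlockwise from above, up to 1.8 = open. Starts 0.9 to 1.5. It has friction (about 0.09 N m) and stays where it is left.
- valve_hub (a point): centre of the valve's handle, on its vertical axis, 100 mm above the counter, at mid-height of the spokes. The hub is 32 mm wide, its top 17 mm above this point; under it a post 34 mm wide. Its axis is 210 mm from the spout's axis, on the tower's left (+y).
- spoke0 (a point): centre of the black ball (18 mm) at the end of spoke 0: round level steel bar 12 mm thick from the hub to here, 65 mm from the axis; the three spokes stand 120 degrees apart, 65 mm above the plinth
- spoke1 (a point): centre of the black ball (18 mm) at the end of spoke 1: round level steel bar 12 mm thick from the hub to here, 65 mm from the axis; the three spokes stand 120 degrees apart, 65 mm above the plinth
- spoke2 (a point): centre of the black ball (18 mm) at the end of spoke 2: round level steel bar 12 mm thick from the hub to here, 65 mm from the axis; the three spokes stand 120 degrees apart, 65 mm above the plinth
- spout (a joint): turn of the spout about the vertical, rad: 0 = it points straight to the tower's front (-x of tower), grows anticlockwise from above; stops at -0.75 and 2.25. Starts 0.1 to 0.4, between vessels. It has friction (about 0.18 N m) and stays where it is left.
- spout_pivot (a point): on the spout's vertical swivel axis, 168 mm above the counter, at the height of the level tube's centre line. The collar round it is 46 mm wide and ends 30 mm above this point.
- outlet (a point): centre of the opening at the lower side of the spout's end, 136 mm above the counter, 170 mm from the swivel axis. The spout is a level steel tube 18 mm thick, straight from the collar to 156 mm from the axis, then bent down.
- tower: fixed steel plinth, 110 mm (x) by 340 mm (y), 35 mm tall, carrying the spout's column and the valve; origin on the counter; front is -x. The column's axis is at y = -70 mm, the valve's at y = +140 mm in its frame.
- mug: white ceramic mug with a side handle at its +y, 84 mm across the rim, 95 mm tall; origin at the centre of its foot, z up. It stands in one of three places (shuffled with the tumbler and the bowl) about 170 mm from the swivel axis, at spout values of about -0.45, 1.0 or 1.9.
- tumbler: plain white ceramic cup without a handle, 80 mm across the rim, 110 mm tall; origin at the centre of its foot, z up
- bowl: low white bowl, 100 mm across the rim, 55 mm tall; origin at the centre of its foot, z up
- jam_jar: bystander: closed jar with steel lid, 64 mm wide, 85 mm tall; origin under its centre
- syrup: bystander: bottle with black cap, 60 mm wide, 170 mm tall; origin under its centre
- spoon: bystander: steel spoon lying flat; origin under it
- saucer: bystander: white plate 150 mm across, 18 mm tall; origin under its centre
- sugar_pot: bystander: small open white pot without a handle, 72 mm across, 50 mm tall; origin under its centre
Not all that is in view belongs to the job. What is shaped like the mug but blue is not meant.

How it is judged:
By the outcome, as a careful person would: the job done as asked, in the order asked, and still so for the second after the job is handed in, with the robot touching nothing.
It also fails if it takes over 61 s, if anything falls off the work surface, if the arm or the gripper's body presses on something with over 40 N, if the wrist force passes 120 N, or if a joint passes its speed limit or range.

ROBOT

A 6-joint arm with a two-finger parallel gripper is mounted at the origin on the work surface. World frame = base frame: x ahead of the robot, y to its left, z up, the work surface at z = 0. Lengths are in mm, angles in rad, forces in N, time in s.
With the tool pointing down it reaches from about 325 to 1000 mm from the base axis. Payload 5.1 kg.
Tool frame: the origin (TCP) lies midway between the tips of the shut fingers; the grasp point (between the pads) lies 19 mm behind it; z points along the fingers, y is the line along which they close (so a half turn about z gives the same grasp; the last joint's range is limited). The gripper opens to 85 mm and grips with 20 to 120 N. Pads are 22 mm wide; open, the fingers measure 114 mm over their backs; the gripper's body (76 mm by 85 mm) begins 54 mm behind the grasp point. The pads swing forward as they close: fully open they stand 13 mm farther back than shut.
Start: joints at [1.171, 0.124, 1.65, -0, 1.367, -0.083], TCP at [202.514, 617.635, 231.322] pointing down, gripper open.
Joint ranges: [-2.61, 2.61], [-1.02, 2.33], [0.03, 2.71], [-1.35, 4.49], [0.32, 2.68], [-2.91, 2.91]. Speed limits (rad/s): [2.57, 2.57, 3.14, 3.14, 3.14, 3.14].

INTERFACE

Orientations are given as a rotation vector (axis times angle).
In Python, from bench import get_state, get_image, sign_off gives the robot as it stands.
- The arm moves only by the tool step_arm, never from a script. Its argument "increments" is a list of rows, each a list of 7 numbers: the shift along the world's x, y, z in mm, then the turn, a rotation vector about the world's x, y, z in rad, then the closure, from 0 (fully open) to 1 (shut). A call has 1 to 8 rows; each row shifts and turns the commanded pose from where the row before left it; what a row does not reach is not made up. A row lasts 1/12 s, in which the tool goes at most 41.7 mm and 7.16 degrees, less where a joint would pass 70% of its speed; a pose out of reach is approached as far as the arm can. A call with a gripper value outside its range is refused whole. The fingers move at their own pace and stop on an object; the grip force is fixed at half the most. Time passes only in rows, so rows that do not move let the fingers close. It gives the time, the measured TCP pose, the force, the opening and the grip force at its end, in the units of the state.
- get_state(): the state, without advancing time (a new reading comes with each control period).
- get_image(name): name is "side" or "top"; returns a dict with "image" (400x640x3 uint8, red, green, blue), "fx", "fy", "cx", "cy" (pixels), "T" (4x4, takes a point from camera to world coordinates). Camera axes: x right, y down, z forward; pixel columns grow to the right and rows downward; lengths in mm; the calibration is good to about 2 mm. A picture is of the moment at which its call begins. There is no depth.
- sign_off(): hands the job in; it is judged then, once.
The state is a dict: "t": time; "q": joint angles; "joint_velocities": joint speeds; "tau": joint torques, N m; "position": TCP position; "orientation": TCP orientation; "force": force on the tool from outside, world axes, zero at the start; "wrist_torque": the same for the moment, N m; "grip_width": finger opening in mm; "finger_force": force on a finger pad.
Only numpy, scipy, OpenCV 4.12 (cv2) and the standard library are available. Lean on these libraries where they do the work, as an engineer would, in place of code of your own. Each camera call takes 0.05 s, during which the arm holds its last target. There are 200 camera calls.

## Working session

There is one attempt and no reset: what is moved stays moved. The work goes in short steps, Python scripts to look and compute and a tool call to move; the robot and the scene stay as the last step left them, time stands still between calls to the robot, and variables do not carry over. Pictures are saved under pics/ and viewed, at most 10 in all, crops included, and the job is handed in when it is done.

Besides the shell and the picture viewer there is one more tool, called after "Request:" in YAML: its name, and indented under it one key for each argument. step_arm: Moves the arm, as the interface text tells. Its arguments: {"type":"object","properties":{"increments":{"type":"array","items":{"type":"array","items":{"type":"number"}}}},"required":["increments"]}

```bash
mkdir -p pics; cat > h.py <<'E'
import numpy as np, cv2, json
from bench import get_state, get_image
def snap(n,f):
    d=get_image(n); cv2.imwrite(f'pics/{f}.png',d['image'][:,:,::-1])
    json.dump({k:np.array(d[k]).tolist() for k in('fx','fy','cx','cy','T')},open(f'{n}.json','w'))
def px2w(n,u,v,z):
    d=json.load(open(f'{n}.json'));T=np.array(d['T'])
    r=T[:3,:3]@np.array([(u-d['cx'])/d['fx'],(v-d['cy'])/d['fy'],1]);o=T[:3,3]
    return o+r*(z-o[2])/r[2]
def w2px(n,p):
    d=json.load(open(f'{n}.json'));T=np.array(d['T'])
    c=T[:3,:3].T@(np.array(p,float)-T[:3,3]);return np.array([d['fx']*c[0]/c[2]+d['cx'],d['fy']*c[1]/c[2]+d['cy']])
E
python3 - <<'E'
from h import *
snap('top','t0');snap('side','s0')
for n in('top','side'):print(n,np.round(json.load(open(n+'.json'))['T'],2).tolist(),json.load(open(n+'.json'))['fx'])
print(get_state())
E
```

```text
top [[-0.0, -1.0, 0.04, 450.13], [-1.0, 0.0, 0.02, 6.37], [-0.02, -0.04, -1.0, 1606.76], [0.0, 0.0, 0.0, 1.0]] 429.5913640145935
side [[-0.99, -0.07, 0.08, 413.72], [-0.1, 0.74, -0.66, 1020.48], [-0.01, -0.67, -0.74, 1251.26], [0.0, 0.0, 0.0, 1.0]] 516.153868929474
{'t': 0.1, 'q': array([ 1.17136779e+00,  1.24459650e-01,  1.65155358e+00, -2.51234692e-06,
        1.36748779e+00, -8.25873486e-02]), 'joint_velocities': array([ 1.32725081e-03, -3.39760644e-04, -4.70625321e-03,  1.94484340e-06,
       -1.68900761e-03, -7.64046784e-04]), 'tau': array([-1.30209060e-04, -4.24932325e+01, -3.66653466e+01, -8.10983443e-05,
        3.95957919e-03,  1.08239271e-05]), 'position': array([202.3221579 , 617.12611926, 230.15360516]), 'orientation': array([-4.95541324e-01, -3.10180399e+00,  2.91152189e-03]), 'force': array([ 0.01768183, -0.05929221, -0.08055885]), 'wrist_torque': array([ 0.04258557, -0.02492524,  0.01304609]), 'finger_force': 0.0, 'grip_width': 85.63008600276015}
```

View pics/t0.png

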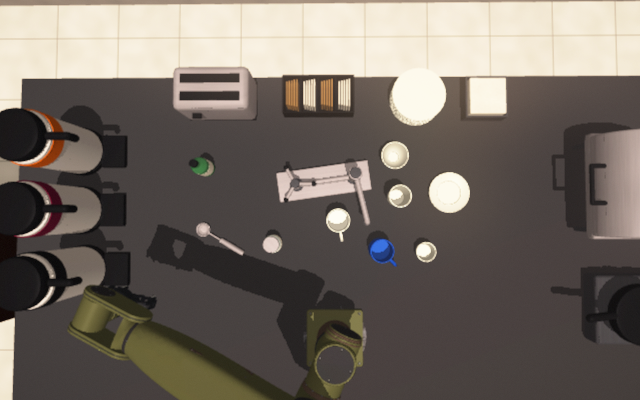

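View pics/s0.png

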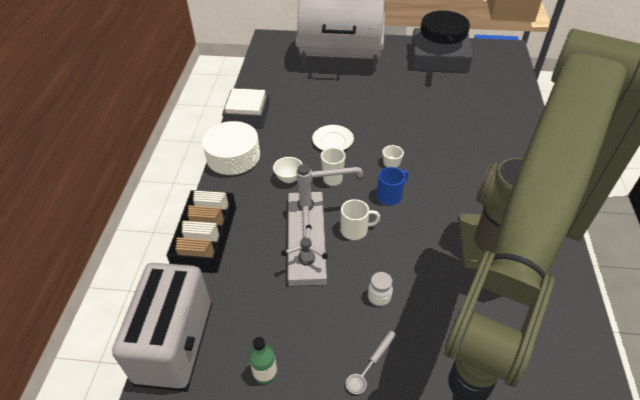

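The top view shows the tower at about (323,181), with the valve at (295,183), the spout collar at (355,173) and the spout end at (366,222). The white mug is at (338,220), the tumbler at (400,195), the bowl at (395,154) and the blue decoy at (381,250). I'll enlarge this area.

```bash
python3 - <<'E'
import cv2
a=cv2.imread('pics/t0.png')[140:240,265:385];cv2.imwrite('pics/t0c.png',cv2.resize(a,None,fx=6,fy=6,interpolation=cv2.INTER_CUBIC)[:600])
a=cv2.imread('pics/s0.png')[155:285,270:400];cv2.imwrite('pics/s0c.png',cv2.resize(a,(598,598),interpolation=cv2.INTER_CUBIC))
E
```

```text
(no output)
```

View pics/t0c.png

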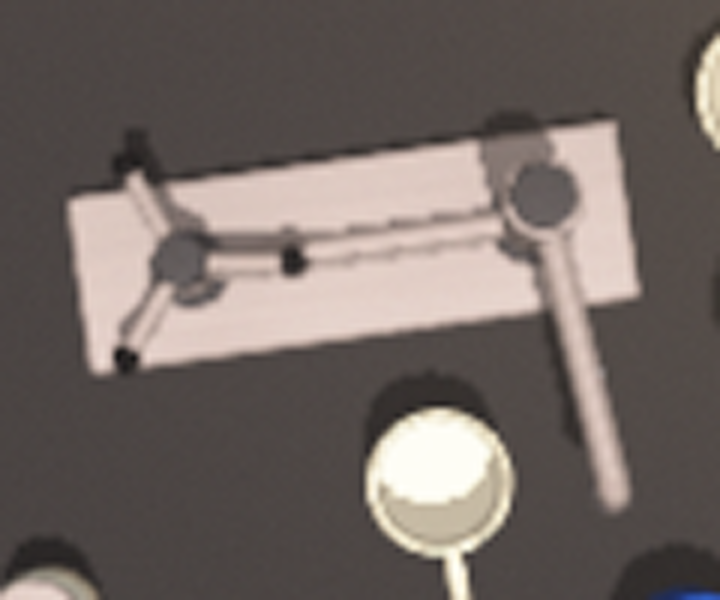

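View pics/s0c.png

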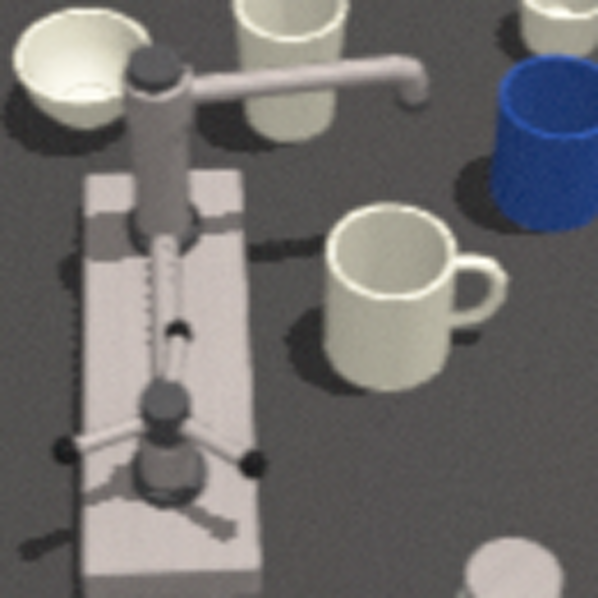

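```bash
python3 - <<'E'
from h import *
t=lambda u,v,z:px2w('top',265+u/6,140+v/6,z)[:2]
s=lambda u,v,z:px2w('side',270+u*130/598,155+v*130/598,z)[:2]
hub=t(183,258,117);print('hub',hub,s(167,398,117))
b=[t(293,262,100),t(125,358,100),t(130,155,100)]
bs=[s(178,332,100),s(252,464,100),s(66,450,100)]
for p,q in zip(b,bs):print('ball',p,q,np.linalg.norm(p-hub))
piv=t(545,195,198);print('piv',piv,s(157,68,198),'dist',np.linalg.norm(piv-hub))
out=t(614,500,168);print('out end',out,s(413,100,136),np.linalg.norm(out-piv))
mug=t(440,482,95);print('mug',mug,s(390,251,95),np.linalg.norm(mug-piv))
yv=(hub-piv)/np.linalg.norm(hub-piv);f=np.array([-yv[1],yv[0]]);print('front',f)  # yv rotated +90 => -x of tower
ang=lambda d:np.arctan2(f[0]*d[1]-f[1]*d[0],f@d)
for p in b:print('spoke ang',ang(p-hub))
print('spout',ang(out-piv),'mug',ang(mug-piv))
for n,u,v,z in[('jam',272,243,85),('tumbler',400,195,110),('blue',381,250,95),('bowl',395,154,55),('sugar',426,252,50)]:print(n,px2w('top',u,v,z))
for u,v in[(68,198),(92,376),(640,295),(617,120)]:print('corner',t(u,v,35))
E
```

```text
hub [560.04479322 135.73795505] [558.17991178 143.10362788]
ball [558.85019469  72.65495624] [559.81761298  77.06987395] 63.09430880798624
ball [502.64069314 171.08597024] [503.46313679 174.99519955] 67.41448571483731
ball [622.01287888 168.55320125] [616.2847202  175.14301514] 70.12049646025329
piv [588.34846673 -69.74270328] [586.45791832 -58.13091682] dist 207.4208255697538
out end [ 420.94547091 -109.17566298] [ 423.24014152 -106.60124206] 171.98465431860288
mug [429.99537619 -13.34258061] [431.19868401  -7.66866076] 168.09721924960456
front [-0.99064623 -0.13645531]
spoke ang 1.4149792889722683
spoke ang -0.6888205244967739
spoke ang -2.79146723740717
spout 0.09445744575787374 mug -0.4790404484830413
jam [349.84512259 221.2048417   85.        ]
tumbler [ 518.16387763 -227.75024697  110.        ]
blue [ 326.33897357 -162.37532683   95.        ]
bowl [ 669.31808902 -219.39475007   55.        ]
sugar [ 315.63193298 -328.86088089   50.        ]
corner [603.0553176  213.51694121]
corner [493.91943118 198.3496985 ]
corner [ 543.05293011 -136.23097763]
corner [ 650.27308483 -122.6928385 ]
```

The images agree to about 5 mm. Spoke 0 is at about 1.41 rad, the spout at about 0.1 and the mug at about -0.47. I'll push spoke 1 from the tower's front, clockwise toward its left and back, with the fingers shut.

Request:
step_arm:
  increments:
    - [20,-33,0,0,0,0,1]
    - [20,-33,0,0,0,0,1]
    - [20,-33,0,0,0,0,1]
    - [20,-33,0,0,0,0,1]
    - [20,-33,0,0,0,0,1]
    - [20,-33,0,0,0,0,1]
    - [20,-33,0,0,0,0,1]
    - [20,-33,0,0,0,0,1]

```text
t: 0.77
position: [362.8, 351.8, 230.9]
orientation: [-0.495, -3.102, 0.001]
force: [1.4, 0.2, -0.3]
grip_width: -0.2
finger_force: 0.0
```

Request:
step_arm:
  increments:
    - [21,-33,0,0,0,0,1]
    - [21,-33,0,0,0,0,1]
    - [21,-33,0,0,0,0,1]
    - [21,-33,0,0,0,0,1]
    - [21,-33,0,0,0,0,1]
    - [21,-33,0,0,0,0,1]
    - [21,-30,0,0,0,0,1]
    - [0,0,0,0,0,0,1]

```text
t: 1.43
position: [511.8, 120.9, 230.9]
orientation: [0.505, 3.1, -0.003]
force: [0.4, 0.6, -0.4]
grip_width: 0.0
finger_force: 0.0
```

Request:
step_arm:
  increments:
    - [0,3,-36,0,0,0,1]
    - [0,3,-36,0,0,0,1]
    - [0,0,-36,0,0,0,1]
    - [0,0,-35,0,0,0,1]
    - [0,0,0,0,0,0,1]

```text
t: 1.85
position: [503.0, 131.0, 79.9]
orientation: [-0.493, -3.088, 0.007]
force: [-0.8, -0.6, 0.5]
grip_width: 0.1
finger_force: 0.0
```

```bash
python3 - <<'E'
from h import *
snap('side','s1');a=cv2.imread('pics/s1.png')[155:285,270:400];cv2.imwrite('pics/s1c.png',cv2.resize(a,(598,598),interpolation=cv2.INTER_CUBIC))
for p in range(148,60,-9):
    a=np.radians(p);u=np.array([np.cos(a),np.sin(a)]);n=np.array([-u[1],u[0]])
    print(p,np.round(np.array([559,139])+48*u+20*n))
E
```

```text
148 [508. 147.]
139 [510. 155.]
130 [513. 163.]
121 [517. 170.]
112 [522. 176.]
103 [529. 181.]
94 [536. 185.]
85 [543. 189.]
76 [551. 190.]
67 [559. 191.]
```

View pics/s1c.png

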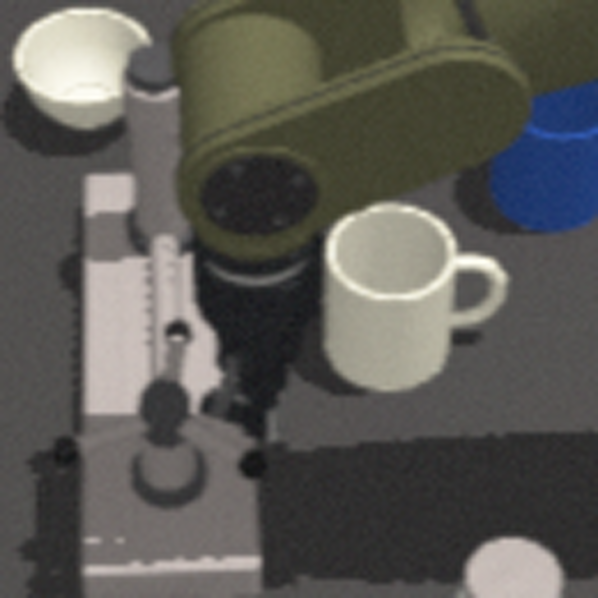

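The fingers are in front of the tower, just below spoke level and short of spoke 1's ball at crop (252,464), and everything is still standing. Now for the arc.

Request:
step_arm:
  increments:
    - [0,3,0,0,0,0,1]
    - [-1,4,0,0,0,0,1]
    - [-1,4,0,0,0,0,1]
    - [0,4,0,0,0,0,1]
    - [1,4,0,0,0,0,1]
    - [1,4,0,0,0,0,1]
    - [1,4,0,0,0,0,1]
    - [2,4,0,0,0,0,1]

```text
t: 2.57
position: [512.5, 162.9, 88.5]
orientation: [-0.495, -3.102, 0.0]
force: [-1.2, -2.3, -0.3]
grip_width: -0.2
finger_force: 1.0
```

Contact made at about 2 N. Continuing the arc.

Request:
step_arm:
  increments:
    - [2,3,0,0,0,0,1]
    - [2,3,0,0,0,0,1]
    - [3,3,0,0,0,0,1]
    - [3,3,0,0,0,0,1]
    - [3,2,0,0,0,0,1]
    - [4,2,0,0,0,0,1]
    - [4,2,0,0,0,0,1]
    - [4,2,0,0,0,0,1]

```text
t: 3.23
position: [537.6, 182.8, 88.0]
orientation: [-0.496, -3.101, 0.0]
force: [-2.2, -1.3, -0.3]
grip_width: -0.0
finger_force: 1.1
```

Request:
step_arm:
  increments:
    - [4,2,0,0,0,0,1]
    - [4,1,0,0,0,0,1]
    - [4,1,0,0,0,0,1]
    - [3,1,0,0,0,0,1]
    - [0,0,0,0,0,0,1]

```text
t: 3.65
position: [553.3, 188.0, 88.4]
orientation: [0.496, 3.102, 0.001]
force: [-0.3, 0.3, -1.1]
grip_width: 0.1
finger_force: 0.3
```

Request:
step_arm:
  increments:
    - [2,0,0,0,0,0,1]
    - [2,0,0,0,0,0,1]
    - [0,0,0,0,0,0,1]

```text
t: 3.9
position: [556.8, 187.7, 88.4]
orientation: [0.496, 3.102, 0.0]
force: [-0.7, -1.4, 0.0]
grip_width: 0.1
finger_force: 0.5
```

Request:
step_arm:
  increments:
    - [2,0,0,0,0,0,1]
    - [2,0,0,0,0,0,1]
    - [0,0,0,0,0,0,1]

```text
t: 4.15
position: [560.8, 187.6, 88.4]
orientation: [0.496, 3.102, 0.0]
force: [-1.5, -0.5, -0.1]
grip_width: 0.2
finger_force: 0.6
```

Request:
step_arm:
  increments:
    - [2,0,0,0,0,0,1]
    - [2,0,0,0,0,0,1]
    - [0,0,0,0,0,0,1]

```text
t: 4.4
position: [563.1, 187.7, 88.2]
orientation: [-0.495, -3.098, 0.001]
force: [-7.8, -0.2, 3.8]
grip_width: -0.0
finger_force: 3.7
```

Force is rising, so this is the stop. One more small press to confirm.

Request:
step_arm:
  increments:
    - [2,0,0,0,0,0,1]
    - [0,0,0,0,0,0,1]
    - [0,0,0,0,0,0,1]

```text
t: 4.65
position: [563.3, 188.0, 87.8]
orientation: [-0.494, -3.094, 0.002]
force: [-13.1, 0.8, 5.9]
grip_width: -0.0
finger_force: 6.2
```

Hard stop confirmed: 13 N with no further motion. Backing off, lifting, and going to the far (-y) side of the spout.

Request:
step_arm:
  increments:
    - [-4,0,0,0,0,0,1]
    - [-6,1,0,0,0,0,1]
    - [-6,1,0,0,0,0,1]
    - [0,0,35,0,0,0,1]
    - [0,0,36,0,0,0,1]
    - [0,0,36,0,0,0,1]
    - [0,0,36,0,0,0,1]
    - [-10,-30,0,0,0,0,1]

```text
t: 5.32
position: [545.5, 163.1, 241.8]
orientation: [0.487, 3.087, 0.012]
force: [1.8, -1.2, 2.0]
grip_width: -0.0
finger_force: 0.0
```

Request:
step_arm:
  increments:
    - [-10,-38,0,0,0,0,1]
    - [-10,-38,0,0,0,0,1]
    - [-10,-38,0,0,0,0,1]
    - [-10,-38,0,0,0,0,1]
    - [-10,-38,0,0,0,0,1]
    - [-10,-38,0,0,0,0,1]
    - [-10,-38,0,0,0,0,1]
    - [-6,-38,0,0,0,0,1]

```text
t: 5.98
position: [463.6, -146.0, 231.9]
orientation: [0.495, 3.1, -0.001]
force: [1.2, 0.2, -0.8]
grip_width: 0.2
finger_force: 0.0
```

Request:
step_arm:
  increments:
    - [0,0,-20,0,0,0,1]
    - [0,0,-25,0,0,0,1]
    - [0,0,-25,0,0,0,1]
    - [0,0,-10,0,0,0,1]
    - [0,0,0,0,0,0,1]
    - [0,0,0,0,0,0,1]

```text
t: 6.48
position: [464.7, -144.2, 151.7]
orientation: [0.495, 3.102, -0.0]
force: [0.4, 0.0, -0.4]
grip_width: -0.1
finger_force: 0.0
```

```bash
python3 - <<'E'
from h import *
snap('side','s2');a=cv2.imread('pics/s2.png')[155:285,270:400];cv2.imwrite('pics/s2c.png',cv2.resize(a,(598,598),interpolation=cv2.INTER_CUBIC))
print(get_state()['position'])
E
```

```text
[ 465.39574069 -144.49413658  152.77345762]
```

View pics/s2c.png

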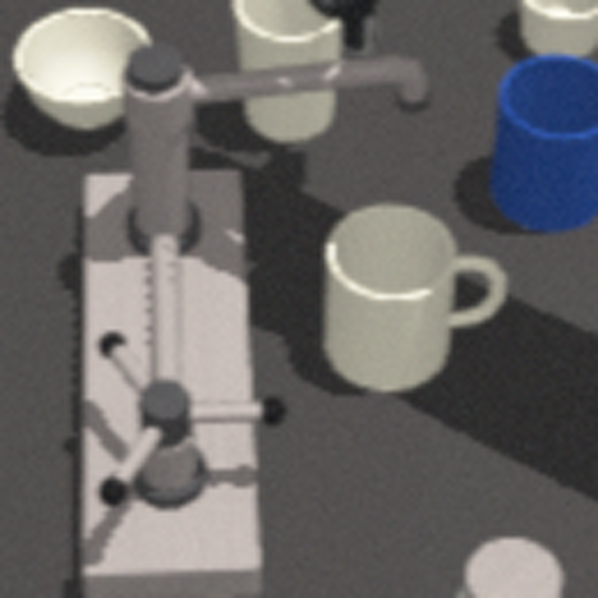

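The valve is shut, with spoke 0 pointing straight to the front (ball at crop (273,410)). The fingertip hangs beyond the spout near (355,35) and all vessels are standing. Now I'll push the spout toward +y, stopping short to measure.

Request:
step_arm:
  increments:
    - [-2,5,-1,0,0,0,1]
    - [-2,5,-1,0,0,0,1]
    - [-2,6,0,0,0,0,1]
    - [-2,6,0,0,0,0,1]
    - [-2,6,0,0,0,0,1]
    - [-2,6,0,0,0,0,1]
    - [-2,6,0,0,0,0,1]
    - [-1,6,0,0,0,0,1]

```text
t: 7.2
position: [449.4, -97.8, 149.5]
orientation: [0.495, 3.102, -0.0]
force: [0.4, -1.3, 0.5]
grip_width: 0.1
finger_force: 0.7
```

Request:
step_arm:
  increments:
    - [-1,6,0,0,0,0,1]
    - [-1,6,0,0,0,0,1]
    - [0,6,0,0,0,0,1]
    - [0,6,0,0,0,0,1]
    - [0,6,0,0,0,0,1]
    - [0,5,0,0,0,0,1]
    - [0,5,0,0,0,0,1]
    - [0,0,0,0,0,0,1]

```text
t: 7.87
position: [447.3, -57.4, 149.1]
orientation: [-0.494, -3.102, -0.001]
force: [0.3, 0.1, -0.5]
grip_width: 0.1
finger_force: 0.0
```

```bash
python3 - <<'E'
from h import *
snap('side','s3');a=cv2.imread('pics/s3.png')[155:285,270:400];cv2.imwrite('pics/s3c.png',cv2.resize(a,(598,598),interpolation=cv2.INTER_CUBIC))
print(get_state()['position'])
E
```

```text
[447.22549179 -57.66106407 149.05120228]
```

View pics/s3c.png

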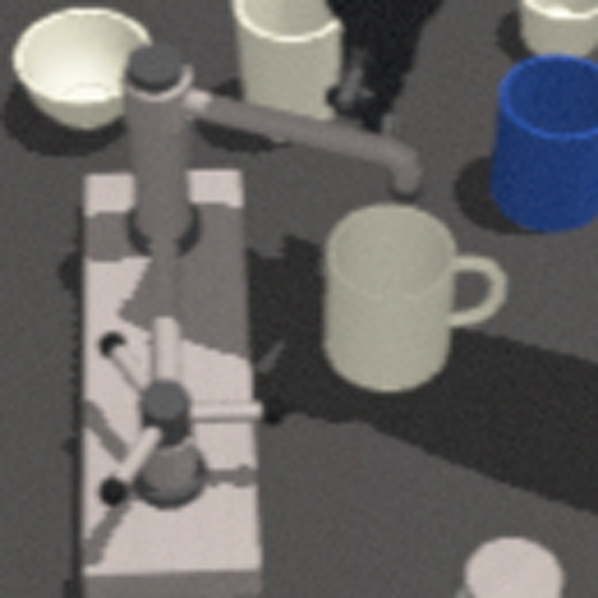

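```bash
python3 - <<'E'
from h import *
s=lambda u,v,z:px2w('side',270+u*130/598,155+v*130/598,z)[:2]
o=s(404,186,136);m=s(390,251,95);p=s(157,68,198);print(o,m,p,m-o)
a=lambda d:np.arctan2(d[1],-d[0]);print(a(o-p),a(m-p),np.linalg.norm(o-p),np.linalg.norm(m-p))
u=w2px('side',[*m,136]);print('goal outlet crop px',(u-[270,155])*598/130)
E
```

```text
[424.90370679 -27.80883866] [431.19868401  -7.66866076] [586.45791832 -58.13091682] [ 6.29497722 20.1401779 ]
0.18553130071986512 0.3142494041672708 164.37515532330022 163.2540018718836
goal outlet crop px [392.38614391 208.31339467]
```

About 0.13 rad is left, so roughly 17 mm at the fingertip. I'll go slowly to avoid coasting.

Request:
step_arm:
  increments:
    - [0,3,0,0,0,0,1]
    - [0,3,0,0,0,0,1]
    - [1,3,0,0,0,0,1]
    - [0,3,0,0,0,0,1]
    - [0,3,0,0,0,0,1]
    - [1,2,0,0,0,0,1]
    - [0,1,0,0,0,0,1]
    - [0,0,0,0,0,0,1]

```text
t: 8.58
position: [449.6, -40.0, 149.3]
orientation: [-0.495, -3.102, -0.0]
force: [-0.4, 0.7, -0.4]
grip_width: -0.3
finger_force: 0.2
```

```bash
python3 - <<'E'
from h import *
snap('side','s4');snap('top','t4')
a=cv2.imread('pics/s4.png')[155:255,300:400];b=cv2.imread('pics/t4.png')[165:265,300:400]
f=lambda i:cv2.resize(i,(400,400),interpolation=cv2.INTER_CUBIC)
cv2.imwrite('pics/c4.png',np.hstack([f(a),f(b)]))
print(get_state()['position'],get_state()['force'])
E
```

```text
[449.53548897 -40.14048048 149.30623494] [ 0.40066275  0.39045098 -0.68488954]
```

View pics/c4.png

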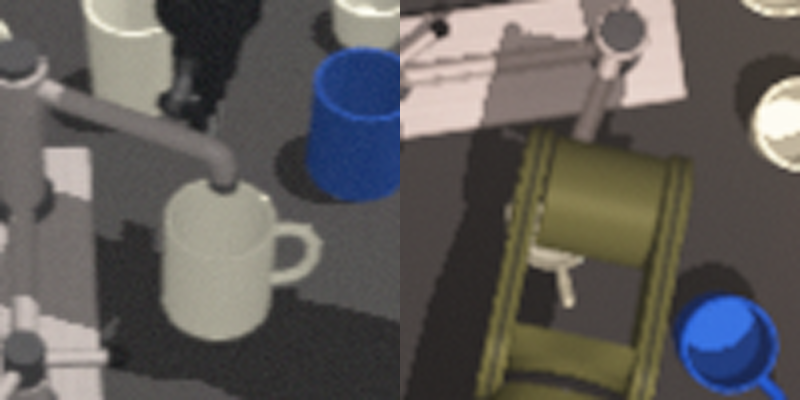

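The outlet's dark opening is at about (224,185) in the left crop, which is pixel (356,201). The goal is (355,200), so it's within a few mm. I'll retreat and check from above.

Request:
step_arm:
  increments:
    - [0,-8,0,0,0,0,1]
    - [0,-15,0,0,0,0,1]
    - [0,-20,0,0,0,0,1]
    - [0,-20,5,0,0,0,1]
    - [0,-20,30,0,0,0,1]
    - [0,-20,35,0,0,0,1]
    - [0,-35,20,0,0,0,1]
    - [0,-38,0,0,0,0,1]

```text
t: 9.35
position: [451.8, -219.1, 246.0]
orientation: [0.492, 3.093, -0.006]
force: [0.9, -0.6, 0.6]
grip_width: 0.2
finger_force: 0.0
```

Request:
step_arm:
  increments:
    - [0,-38,0,0,0,0,1]
    - [0,-38,0,0,0,0,1]
    - [0,-38,0,0,0,0,1]
    - [0,-20,0,0,0,0,1]
    - [0,0,0,0,0,0,1]
    - [0,0,0,0,0,0,1]

```text
t: 9.85
position: [448.9, -351.5, 238.8]
orientation: [-0.499, -3.101, -0.002]
force: [0.2, -0.3, -1.2]
grip_width: -0.0
finger_force: 0.0
```

```bash
python3 - <<'E'
from h import *
snap('side','s5');snap('top','t5')
a=cv2.imread('pics/s5.png')[155:255,300:400];b=cv2.imread('pics/t5.png')[150:250,285:385]
f=lambda i:cv2.resize(i,(400,400),interpolation=cv2.INTER_CUBIC)
cv2.imwrite('pics/c5.png',np.hstack([f(a),f(b)]))
print(get_state()['position'])
E
```

```text
[ 449.31712466 -349.89210914  239.05388512]
```

View pics/c5.png

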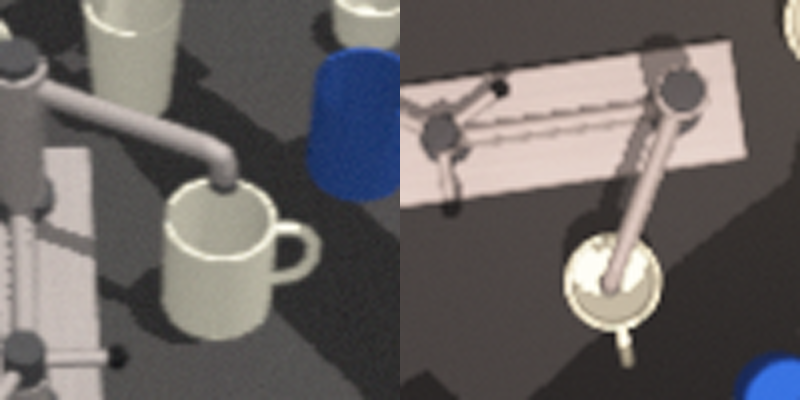

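The top view agrees: the outlet is within about 4 mm of the mug's centre, the valve is still shut, everything is standing, and the arm is clear.

```bash
python3 -c "
from bench import sign_off;print(sign_off())"
```

```text
the job is handed in; nothing more can be done
None
```

The valve is shut against its stop, the spout's outlet is within about 4 mm of the white mug's centre by both cameras, nothing else was moved, and the job is handed in; it gave no verdict.

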